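# Wind the last of the film onto the developing-tank reel and take out the empty cartridge

## Task

The film in the developing tank has been cut from its cartridge, but its last length is still in the felt trap: turn the tank's crank clockwise (seen from above), without forcing it, until the resistance suddenly drops away, and stop there, within a third of a turn, so that the loose tail is not scuffed. Only then swing the cartridge cover wide open (opened any earlier, light spoils the film), take the empty cartridge out and put it in the low open tin. Leave everything else standing where it is.

Things in the scene. Friction and masses are not known exactly. Their poses are not given: they have to be found in the camera images.
- tank: Daylight film-developing tank, fixed to the worktop: a black fluted cylinder 116 mm across with a grey ribbed lid 122 mm across, lid top 80 mm above the worktop. A black film throat and a 46 mm square cartridge pocket stick out of one side, the pocket's centre 107 mm from the tank's axis along its own -y. Origin under the cylinder's centre, own z up.
- crank_axis (a point): Point on the crank's vertical axis at the height of the knob's middle; axes as the tank's. Clockwise from above winds the film; no stop either way. 0.5 to 2.5 turns of film remain in the trap, differing each time, marked nowhere. After up to 0.5 rad of play the drag at the knob is 4 to 6 N, also when halted; once the film's tail is out of the trap it falls to under 1 N and stays so.
- crank_knob (a point): Middle of the crank's upright black round knob, 14 mm across, 26 mm tall (94 to 120 mm above the worktop), spinning freely on the end of a flat steel arm; it runs on a level circle of 45 mm radius round the crank axis. Arm 87 to 92 mm above the worktop; hub 20 mm across, top at 97 mm. A light part: hold it gently. The fingers' forces on the crank, added up, must stay under 100 N.
- cover_grip (a point): Middle between the two ribbed finger grips on the sides of the cartridge pocket's cover, a grey cap 46 mm square and 34 mm tall whose top is 80 mm above the worktop when shut. The grips are the two flat sides, 46 mm apart, facing along the hinge line; this point lies 10 mm below the cover's top, 36.5 mm level and 24 mm up from the hinge line. The pocket below it is black and also 46 mm square. Own axes as those of crank_axis while shut; it swings with the cover.
- cover_hinge (a point): Middle of the cover's level hinge line, at the cover's lower edge on the side away from the tank, 46 mm above the worktop. The hinge line runs along this point's own x axis (as crank_axis's x); its own -y points away from the tank.
- cover (a joint): Opening angle of the cover in rad: 0 shut, 1.95 fully open. The free edge beside the tank rises and swings over, away from the tank. It has no catch, and a stiff hinge holds it at any angle (under 1 N at the grips moves it).
- cartridge_mid (a point): Centre (half-way up) of the empty 35 mm film cartridge, an upright metal cylinder 25 mm across and 45 mm tall, with a spool stub 11 mm across and 5 mm tall on top, 22 g. It stands loose in a 27 mm square well 22 mm deep under the cover, its foot 24 mm above the worktop; its top 23 mm and the stub stand above the well (well's rim 46 mm above the worktop). The well's walls are 9.5 mm thick.
- tin_floor (a point): Centre of the inner floor of the low open round steel tin for empty cartridges: 86 mm across, 30 mm tall, wall 2.5 mm, floor 3 mm above the worktop; loose, 120 g.
- kettle: Bystander: chrome electric kettle on its black base with a toggle switch, 215 mm tall, base 156 mm across; origin under its centre.
- flask: Bystander: white vacuum flask, 96 mm across, 298 mm tall; origin under its centre.
- mug_a: Bystander: white ceramic mug, 82 mm across, 95 mm tall; origin under its centre, handle at its own +y.
- mug_b: Bystander: smaller ceramic mug, 76 mm across, 88 mm tall; origin under its centre, handle at its own +y.
- sugar_tin: Bystander: tall lidded steel sugar tin, 100 mm across, 134 mm tall; origin under its centre.
- spoon: Bystander: wooden spoon 240 mm long lying on the worktop along its own x axis.
- film_can: Bystander: closed black film can with a grey lid, 34 mm across, 53 mm tall; origin under its centre.
Not all that is in view belongs to the job. What is meant by the part that bears tin_floor is not blue, and is the larger of those in its own colour.

How it is judged:
By the outcome, as a careful person would: the job done as asked, in the order asked, and still so for the second after the job is handed in, with the robot touching nothing.
It also fails if it takes over 72 s, if anything falls off the work surface, if the arm or the gripper's body presses on something with over 40 N, if the wrist force passes 120 N, or if a joint passes its speed limit or range.

## Robot

A 6-joint arm with a two-finger parallel gripper is mounted at the origin on the work surface. World frame = base frame: x ahead of the robot, y to its left, z up, the work surface at z = 0. Lengths are in m, angles in rad, forces in N, time in s.
With the tool pointing down it reaches from about 0.275 to 0.825 m from the base axis. Payload 5.2 kg.
Tool frame: the origin (TCP) lies midway between the tips of the shut fingers; the grasp point (between the pads) lies 19 mm behind it; z points along the fingers, y is the direction in which the jaws open and shut (so a half turn about z gives the same grasp; the last joint's range is limited). The gripper opens to 93 mm and grips with 3 to 60 N. Pads are 15 mm wide; open, the fingers measure 128 mm over their backs; the gripper's body (75 mm by 188 mm) begins 65 mm behind the grasp point.
Start: joints at [-1.337, 0.259, 1.535, -0, 1.348, -0.203], TCP at [0.233, -0.498, 0.219] pointing down, gripper open.
Joint ranges: [-3.14, 3.14], [-0.91, 2.08], [0.19, 2.58], [-1.22, 4.36], [0.22, 2.71], [-3.12, 3.12]. Speed limits (rad/s): [2.57, 2.57, 3.14, 3.14, 3.14, 3.14].

## Interface

Orientations are given as a rotation vector (axis times angle).
In Python, from plant import * gives the robot as it stands. The module is installed in compiled form; this text tells all that it offers.
- The arm moves only by the tool play_rows, never from a script. Its argument "motion" is a list of rows, each a list of 7 numbers: the turn, a rotation vector about the tool's x, y, z in degrees, then the shift along the tool's x, y, z in m, then the gripper command: -1 is fully open, 1 is shut, values between are in proportion. In form: [[ax, ay, az, x, y, z, hand], ...]. A call has exactly 5 rows; each row is the pose to reach, as a shift and turn from the pose commanded when the call began, along the tool's axes at that moment; what a row does not reach only later rows make up. A row lasts 1/12 s, in which the tool goes at most 41.7 mm and 7.16 degrees, less where a joint would pass 70% of its speed; a pose out of reach is approached as far as the arm can. A call with a gripper value outside its range is refused whole. The fingers move at their own pace and stop on an object; "force" is the grip in N (left out, the last holds). Time passes only in rows, so rows that repeat a pose let the fingers close, or fill a call up. It gives the time, the measured TCP pose, the force and the opening at its end, in the units of the state.
- get_obs(): the state, without advancing time (a new reading comes with each control period).
- snapshot(name): name is "scene" or "top"; returns a dict with "image" (400x640x3 uint8, red, green, blue), "z_map" (400x640 float32, m along the optical axis (not along the pixel's ray), 0 where there is no reading), "fovy" (degrees; the focal length in pixels is half the picture's height over the tangent of half this angle, whatever the lens; pixels are square), "cx", "cy" (the principal point, pixels), "D" ([k1, k2, p1, p2, k3] as OpenCV has them; the pictures are not rectified), "R" (3x3) and "t" (3): a world point X has camera coordinates R X + t. Camera axes: x right, y down, z forward; pixel columns grow to the right and rows downward; lengths in m; the calibration is good to about 2 mm. A picture is of the moment at which its call begins.
- sign_off(): hands the job in, once; it reports no verdict.
Trained networks look in the newest picture that a camera, given by its name, has taken for a name from the list of things; names that differ only in an ending like _2 or _b are one class to them, and where a whole thing is asked for, a point or a joint stands for the part that bears it (a point fixed in the world has none). Each returns a list of dicts, best first, with "score" (0 to 1); they miss things now and then, are a little off and sometimes report something else, mostly with a low value. They report only what shows in the picture. A call takes as long as a camera call. They do not tell look-alikes from the thing itself.
- look_for(camera, label): "pixel" ([column, row] in pixels, amid what is visible of it).
- cut_out(camera, label): "pixels" (400x640 bool, what is visible of it) and "pixel" ([column, row] in pixels, amid what is visible of it).
- tip_of(camera, label): "pixel" ([column, row] in pixels: a listed point, or the origin of a listed thing).
The state is a dict: "clock": time; "joint_positions": joint angles; "qvel": joint speeds; "joint_efforts": joint torques, N m; "tool_pos": TCP position; "ee_rot": TCP orientation; "contact_force": force on the tool from outside, world axes, zero at the start; "moment": the same for the moment, N m; "gripper_width": opening from 0.0 (shut) to 1.0 (fully open).
Only numpy, scipy, OpenCV 4.12 (cv2) and the standard library are available. Lean on these libraries where they do the work, as an engineer would, in place of code of your own. Each camera call takes 0.05 s, during which the arm holds its last target. There are 200 camera calls.

## Working session

There is one attempt and no reset: what is moved stays moved. The work goes in short steps, Python scripts to look and compute and a tool call to move; the robot and the scene stay as the last step left them, time stands still between calls to the robot, and variables do not carry over. Pictures are saved under pics/ and viewed, about 8 in all and at most 12, crops included, and the job is handed in when it is done.

Besides the shell and the picture viewer there is one more tool, called as name(argument=value, ...) on one line, values as JSON. play_rows: Moves the arm, as the interface text tells. Its arguments: {"type":"object","properties":{"motion":{"type":"array","items":{"type":"array","items":{"type":"number"}}},"force":{"type":"number"}},"required":["motion"]}

```bash
mkdir -p pics; cat > h.py <<'E'
from plant import *
import numpy as np, cv2
from scipy.spatial.transform import Rotation as Ro
def K(s):
    f=200/np.tan(np.radians(s["fovy"])/2); return np.array([[f,0,s["cx"]],[0,f,s["cy"]],[0,0,1]])
def ray(s,px):
    u=cv2.undistortPoints(np.array([[px]],float),K(s),np.array(s["D"],float))[0,0]
    return np.array([u[0],u[1],1.])
def atz(s,px,z):
    R=np.array(s["R"]);t=np.array(s["t"]);c=-R.T@t;d=R.T@ray(s,px)
    return c+d*(z-c[2])/d[2]
def dep(s,px):
    R=np.array(s["R"]);t=np.array(s["t"]);m=s["z_map"];u,v=int(round(px[0])),int(round(px[1]))
    w=m[max(v-1,0):v+2,max(u-1,0):u+2];w=w[w>0]
    return R.T@(ray(s,px)*(np.median(w) if w.size else np.nan)-t)
def cloud(s,mask):
    v,u=np.nonzero(mask&(s["z_map"]>0))
    p=cv2.undistortPoints(np.stack([u,v],1).astype(float)[:,None],K(s),np.array(s["D"],float))[:,0]
    z=s["z_map"][v,u];P=np.c_[p*z[:,None],z]
    return (P-np.array(s["t"]))@np.array(s["R"])
def save(s,name): cv2.imwrite("pics/"+name,s["image"][:,:,::-1])
E
python3 - <<'E'
from h import *
np.set_printoptions(precision=4,suppress=True)
o=get_obs();print(o)
for c in("scene","top"):
    s=snapshot(c);save(s,c+"0.png");print(c,s["fovy"],-np.array(s["R"]).T@s["t"])
    for n,z in(("tank",0),("crank_axis",.107),("crank_knob",.107),("cover_grip",.07),("cover_hinge",.046),("tin_floor",.003),("kettle",0),("flask",0),("mug_a",0),("sugar_tin",0),("spoon",0),("film_can",0)):
        for r in tip_of(c,n)[:4]:
            print(c,n,round(r["score"],2),np.round(r["pixel"]),atz(s,r["pixel"],z)[:2],dep(s,r["pixel"]))
E
```

```text
{'clock': 0.0, 'joint_positions': array([-1.3368,  0.2593,  1.536 ,  0.    ,  1.348 , -0.2028]), 'qvel': array([ 0.0015, -0.0007,  0.0028,  0.0012, -0.0016,  0.0001]), 'joint_efforts': array([ -0.0022, -43.7309, -28.4003,   0.0716,   0.0418,  -0.0002]), 'tool_pos': array([ 0.2326, -0.4978,  0.2178]), 'ee_rot': array([-3.0652, -0.6802,  0.    ]), 'contact_force': array([-0.5188, -0.0225, -0.7492]), 'moment': array([-0.0373,  0.0051,  0.015 ]), 'gripper_width': 1.0006633237998122}
scene 42.91848020994222 [ 1.2903 -0.9182  0.9272]
scene tank 0.95 [352. 189.] [0.5017 0.1417] [0.5378 0.0933 0.0424]
scene tank 0.69 [333. 185.] [0.4433 0.1182] [0.5134 0.0323 0.0768]
scene crank_axis 0.6 [356. 158.] [0.5007 0.1586] [0.3979 0.2988 0.0002]
scene crank_axis 0.4 [431. 164.] [0.6974 0.2697] [0.6375 0.3897 0.0241]
scene crank_knob 0.46 [364. 168.] [0.5548 0.1247] [0.5568 0.1218 0.1092]
scene cover_hinge 0.63 [325. 193.] [0.4925 0.0186] [0.4971 0.0131 0.0511]
scene tin_floor 0.79 [270. 247.] [ 0.5006 -0.2217] [ 0.4992 -0.2206  0.0014]
scene tin_floor 0.75 [316. 251.] [ 0.607  -0.1561] [ 0.6068 -0.1
[... 1408 characters left out ...]
4323  0.1829]
top kettle 0.44 [200. 180.] [0.6375 0.4346] [0.6138 0.3911 0.1598]
top flask 0.92 [198. 182.] [0.6315 0.4428] [0.6057 0.3936 0.1778]
top flask 0.56 [402. 171.] [ 0.6725 -0.3204] [ 0.6523 -0.3003  0.1201]
top flask 0.36 [307. 219.] [0.4928 0.0327] [0.4876 0.0297 0.0808]
top mug_a 0.98 [216. 231.] [0.4485 0.3678] [0.4483 0.3666 0.0052]
top mug_a 0.86 [270. 168.] [0.6842 0.1734] [0.683  0.1725 0.0074]
top sugar_tin 0.59 [403. 174.] [ 0.6635 -0.3271] [ 0.6436 -0.3061  0.1219]
top spoon 0.6 [318. 243.] [ 0.4051 -0.0077] [ 0.4049 -0.0079  0.0151]
top spoon 0.53 [196. 182.] [0.6322 0.449 ] [0.6039 0.3942 0.1953]
top film_can 0.58 [327. 164.] [ 0.6969 -0.0399] [ 0.6875 -0.0397  0.0513]
```

View pics/scene0.png

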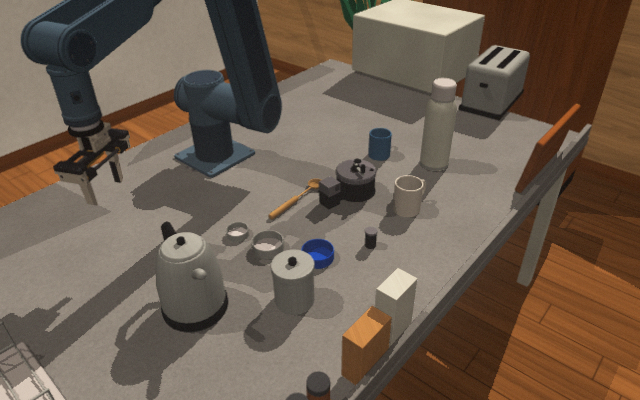

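View pics/top0.png

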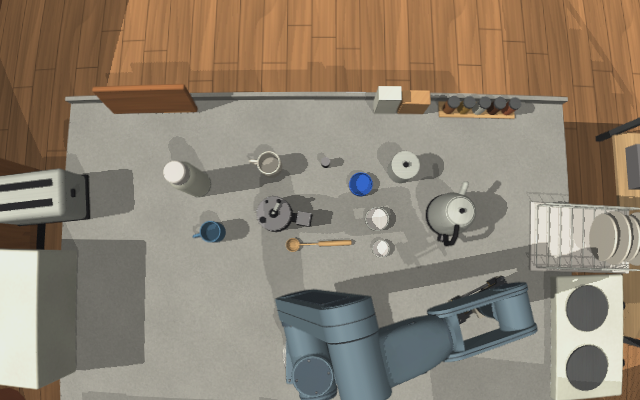

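The scene view shows the tank at (355,180) with its pocket at (329,192). The larger steel tin is at (268,246), with a smaller one at (236,232) and the blue one at (318,252). In the top view the tank is at (276,213), the pocket at (303,219) and the tin at (378,217).

```bash
python3 - <<'E'
from h import *
np.set_printoptions(precision=4,suppress=True)
ims=[]
for c,(u,v) in(("top",(285,215)),("scene",(348,180))):
    s=snapshot(c);P=cloud(s,np.ones((400,640),bool))
    b=(np.hypot(P[:,0]-.505,P[:,1]-.12)<.17)
    Q=P[b]
    L=Q[(Q[:,2]>.07)&(Q[:,2]<.087)]
    print(c,"lid-level",len(L),L.min(0),L.max(0))
    lid=L[np.hypot(L[:,0]-.508,L[:,1]-.147)<.075];(x,y),r=cv2.minEnclosingCircle((lid[:,:2]*1000).astype(np.float32));print("lid circ",x,y,r)
    cv=L[np.hypot(L[:,0]-.508,L[:,1]-.147)>.078]
    if len(cv)>5: print("cover",len(cv),cv2.minAreaRect((cv[:,:2]*1000).astype(np.float32)),cv.mean(0))
    H=Q[(Q[:,2]>.09)&(Q[:,2]<.13)];print("high",len(H));print(H[np.argsort(-H[:,2])][:25])
    T=P[(abs(P[:,0]-.489)<.07)&(abs(P[:,1]+.22)<.06)&(P[:,2]>.018)&(P[:,2]<.04)]
    print("tin",cv2.minEnclosingCircle((T[:,:2]*1000).astype(np.float32)))
    ims.append(cv2.resize(s["image"][v-36:v+36,u-48:u+48],(640,480),interpolation=cv2.INTER_CUBIC))
cv2.imwrite("pics/crop1.png",cv2.resize(np.vstack(ims),(400,600))[:,:,::-1])
E
```

```text
top lid-level 970 [0.4489 0.0185 0.0703] [0.6735 0.2101 0.087 ]
lid circ 509.0926818847656 149.24151611328125 62.00151062011719
cover 181 ((567.0258178710938, 93.70923614501953), (242.90536499023438, 60.239864349365234), 33.87102508544922) [0.5065 0.0534 0.0807]
high 114
[[0.5467 0.1273 0.1256]
 [0.5502 0.1239 0.1249]
 [0.5434 0.1274 0.1242]
 [0.5538 0.1275 0.1242]
 [0.5471 0.1241 0.1222]
 [0.5506 0.1277 0.1213]
 [0.5472 0.1312 0.1209]
 [0.5508 0.1314 0.1197]
 [0.544  0.1245 0.1181]
 [0.544  0.1314 0.1179]
 [0.5544 0.1316 0.1178]
 [0.5545 0.1247 0.1176]
 [0.5475 0.135  0.1175]
 [0.5511 0.1351 0.1164]
 [0.5485 0.122  0.1087]
 [0.5524 0.1224 0.1048]
 [0.5105 0.1464 0.1036]
 [0.5036 0.1464 0.1028]
 [0.5106 0.1535 0.1023]
 [0.655  0.1487 0.1017]
 [0.6657 0.1348 0.1014]
 [0.5073 0.1432 0.101 ]
 [0.5073 0.1502 0.1005]
 [0.5458 0.1228 0.1003]
 [0.5108 0.1398 0.1003]]
tin ((494.33551025390625, -222.1339569091797), 43.3744010925293)
scene lid-level 910 [0.4523 0.0078 0.07  ] [0.6746 0.2027 0.0869]
lid circ 514.9857177734375 142.74327087402344 65.35150146484375
cover 246 ((571.940185546875, 92.34800720214844), (257.42742919921875, 68.10627746582031), 36.30321502685547) [0.5349 0.0643 0.078 ]
high 108
[[0.5531 0.1182 0.1214]
 [0.5519 0.1247 0.1212]
 [0.5466 0.122  0.1205]
 [0.5543 0.1216 0.1203]
 [0.5561 0.1241 0.1198]
 [0.5476 0.1257 0.1191]
 [0.5484 0.1198 0.1188]
 [0.5554 0.1203 0.1178]
 [0.5507 0.1168 0.1177]
 [0.5524 0.1194 0.1171]
 [0.5475 0.1161 0.1167]
 [0.5574 0.1177 0.1164]
 [0.5595 0.1197 0.1163]
 [0.5555 0.1253 0.1154]
 [0.5564 0.1142 0.1142]
 [0.5501 0.1177 0.1135]
 [0.5518 0.1205 0.1128]
 [0.5584 0.1216 0.1114]
 [0.5457 0.1188 0.1111]
 [0.5501 0.1179 0.1098]
 [0.553  0.1141 0.1095]
 [0.5598 0.1198 0.1094]
 [0.5542 0.1224 0.1093]
 [0.5454 0.1195 0.1071]
 [0.555  0.1214 0.1066]]
tin ((478.84423828125, -233.29443359375), 61.606685638427734)
```

View pics/crop1.png

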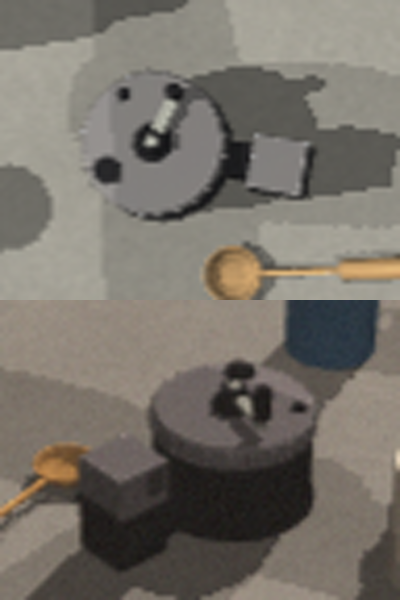

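The top crop shows the crank hub at about (272,212), with the steel arm ending at the knob up and to the right (277,205). The cover is the grey square on the right. The other two dark spots on the lid are not the knob. Next I'll fit the cover and the tank yaw.

```bash
python3 - <<'E'
from h import *
np.set_printoptions(precision=4,suppress=True)
for c in("top","scene"):
    s=snapshot(c);P=cloud(s,np.ones((400,640),bool))
    d=np.hypot(P[:,0]-.51,P[:,1]-.147)
    C=P[(P[:,2]>.075)&(P[:,2]<.088)&(d>.075)&(d<.15)&(P[:,1]<.09)&(P[:,0]<.56)]
    print(c,"cover",len(C),C.mean(0),cv2.minAreaRect((C[:,:2]*1000).astype(np.float32)))
    lid=P[(P[:,2]>.076)&(P[:,2]<.085)&(d<.07)];print("lid",cv2.fitEllipse(cv2.convexHull((lid[:,:2]*1000).astype(np.float32))))
    k=P[(P[:,2]>.112)&(P[:,2]<.128)&(np.hypot(P[:,0]-.55,P[:,1]-.125)<.02)];print("knob",len(k),(k.min(0)+k.max(0))/2,k.mean(0))
    h=P[(P[:,2]>.092)&(P[:,2]<.11)&(d<.014)];print("hub",len(h),h.mean(0))
    T=P[(np.hypot(P[:,0]-.49,P[:,1]+.221)<.052)&(P[:,2]>.022)&(P[:,2]<.038)];print("tin",len(T),cv2.fitEllipse(cv2.convexHull((T[:,:2]*1000).astype(np.float32))))
R=Ro.from_rotvec(get_obs()["ee_rot"]).as_matrix();print(R)
p=get_obs()["tool_pos"];print("to above knob, tool axes",R.T@(np.array([.551,.125,.19])-p))
E
```

```text
top cover 154 [0.4908 0.0439 0.0809] ((490.8811340332031, 43.624473571777344), (45.459617614746094, 46.73844909667969), 79.53215789794922)
lid ((509.37786865234375, 149.28741455078125), (120.7002182006836, 121.33723449707031), 126.23871612548828)
knob 13 [0.5489 0.1296 0.1204] [0.5486 0.1292 0.1201]
hub 25 [0.5116 0.1473 0.0969]
tin 60 ((493.3495788574219, -222.0178985595703), (84.8856201171875, 85.05205535888672), 164.2518310546875)
scene cover 149 [0.4938 0.0364 0.0789] ((493.80340576171875, 36.784637451171875), (47.195884704589844, 54.35559844970703), 75.51420593261719)
lid ((513.123046875, 141.18301391601562), (119.84529113769531, 123.02561950683594), 50.05976486206055)
knob 17 [0.5515 0.1238 0.1176] [0.5521 0.1212 0.1169]
hub 16 [0.5133 0.143  0.0948]
tin 177 ((495.1634216308594, -227.2128143310547), (85.070556640625, 89.05167388916016), 45.185882568359375)
[[ 0.9061  0.423  -0.    ]
 [ 0.423  -0.9061  0.    ]
 [-0.     -0.     -1.    ]]
to above knob, tool axes [ 0.5521 -0.4302  0.0286]
```

play_rows(motion=[[0,0,-5.48,0,0,0,0.1],[0,0,-10.96,0,0,0,0.1],[0,0,-16.44,0,0,0,0.1],[0,0,-21.92,0,0,0,0.1],[0,0,-27.4,0,0,0,0.1]], force=8)

```text
clock: 1.92
tool_pos: [0.2327, -0.4983, 0.2186]
ee_rot: [-2.815, -1.394, 0.0]
contact_force: [-0.1, 0.6, -1.0]
gripper_width: 0.692
```

play_rows(motion=[[0,0,-5.48,0,0,0,0.1],[0,0,-10.96,0,0,0,0.1],[0,0,-16.44,0,0,0,0.1],[0,0,-21.92,0,0,0,0.1],[0,0,-27.4,0,0,0,0.1]])

```text
clock: 2.33
tool_pos: [0.2327, -0.4984, 0.2187]
ee_rot: [2.405, 2.021, 0.0]
contact_force: [1.5, -0.1, 0.1]
gripper_width: 0.455
```

play_rows(motion=[[0,0,0,0.0336,0.0101,0.0014,0.1],[0,0,0,0.0672,0.0202,0.0028,0.1],[0,0,0,0.1008,0.0303,0.0042,0.1],[0,0,0,0.1344,0.0404,0.0056,0.1],[0,0,0,0.168,0.0505,0.007,0.1]])

```text
clock: 2.75
tool_pos: [0.3125, -0.3405, 0.2116]
ee_rot: [2.41, 2.015, 0.0]
contact_force: [0.7, 0.6, 0.3]
gripper_width: 0.45
```

play_rows(motion=[[0,0,0,0.0336,0.0101,0.0014,0.1],[0,0,0,0.0672,0.0202,0.0028,0.1],[0,0,0,0.1008,0.0303,0.0042,0.1],[0,0,0,0.1344,0.0404,0.0056,0.1],[0,0,0,0.168,0.0505,0.007,0.1]])

```text
clock: 3.17
tool_pos: [0.3919, -0.1839, 0.2049]
ee_rot: [2.409, 2.015, 0.0]
contact_force: [1.0, -0.7, -1.2]
gripper_width: 0.449
```

play_rows(motion=[[0,0,0,0.0336,0.0101,0.0014,0.1],[0,0,0,0.0672,0.0202,0.0028,0.1],[0,0,0,0.1008,0.0303,0.0042,0.1],[0,0,0,0.1344,0.0404,0.0056,0.1],[0,0,0,0.168,0.0505,0.007,0.1]])

```text
clock: 3.58
tool_pos: [0.4714, -0.0273, 0.1978]
ee_rot: [2.409, 2.015, 0.001]
contact_force: [0.7, -0.3, 0.0]
gripper_width: 0.45
```

play_rows(motion=[[0,0,0,0.0336,0.0101,0.0014,0.1],[0,0,0,0.0672,0.0202,0.0028,0.1],[0,0,0,0.1008,0.0303,0.0042,0.1],[0,0,0,0.1344,0.0404,0.0056,0.1],[0,0,0,0.1666,0.0503,0.007,0.1]])

```text
clock: 4.0
tool_pos: [0.5503, 0.128, 0.1907]
ee_rot: [2.409, 2.016, 0.0]
contact_force: [1.3, 0.3, 0.4]
gripper_width: 0.449
```

```bash
python3 - <<'E'
from h import *
np.set_printoptions(precision=4,suppress=True)
o=get_obs();R=Ro.from_rotvec(o["ee_rot"]).as_matrix();print(o["tool_pos"],R,o["contact_force"],o["gripper_width"],o["joint_positions"])
s=snapshot("scene")
# project where the TCP/knob/axis models land
def pr(X): return cv2.projectPoints(np.array([X],float),cv2.Rodrigues(np.array(s["R"]))[0],np.array(s["t"],float),K(s),np.array(s["D"],float))[0][0,0]
im=s["image"].copy();pt={}
for n,X in(("tcp",o["tool_pos"]),("knobtop",[.549,.1275,.12]),("knobtop_s",[.552,.1225,.12])):
    print(n,pr(X));pt[n]=pr(X)
k=6;u,v=330,105
big=cv2.resize(im[v:v+95,u-30:u+95],None,fx=k,fy=k,interpolation=cv2.INTER_CUBIC)
for n,q in pt.items():
    c=(int((q[0]-u+30+.5)*k),int((q[1]-v+.5)*k));cv2.drawMarker(big,c,{"tcp":(255,0,0),"knobtop":(0,255,0),"knobtop_s":(255,255,0)}[n],0,14,1)
cv2.imwrite("pics/c2.png",big[:,:,::-1])
E
```

```text
[0.5503 0.128  0.1907] [[ 0.1762  0.9844  0.0003]
 [ 0.9844 -0.1762  0.    ]
 [ 0.0001  0.0003 -1.    ]] [1.2855 0.2685 0.3732] 0.4490399309001892 [0.0312 0.3051 1.5415 0.     1.2947 0.2083]
tcp [364.0884 142.975 ]
knobtop [362.7479 163.6374]
knobtop_s [362.554  164.6807]
```

View pics/c2.png

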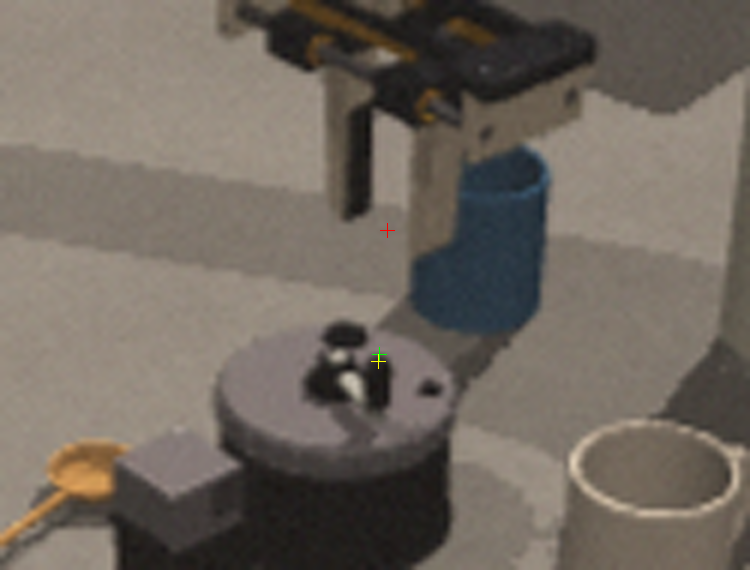

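The overlay agrees with the picture: the marker sits on the knob's top at crop (378,357), and the fingertips straddle it. I'll descend and grip gently.

play_rows(motion=[[0,0,0,0,0,0.018,0.1],[0,0,0,0,0,0.036,0.1],[0,0,0,0,0,0.054,0.1],[0,0,0,0,0,0.072,0.1],[0,0,0,0,0,0.089,0.1]], force=8)

```text
clock: 4.47
tool_pos: [0.5495, 0.126, 0.1007]
ee_rot: [-2.409, -2.016, 0.0]
contact_force: [-1.1, 0.4, -0.2]
gripper_width: 0.449
```

play_rows(motion=[[0,0,0,0,0,0,1],[0,0,0,0,0,0,1],[0,0,0,0,0,0,1],[0,0,0,0,0,0,1],[0,0,0,0,0,0,1]])

```text
clock: 4.88
tool_pos: [0.5507, 0.126, 0.103]
ee_rot: [2.408, 2.015, 0.003]
contact_force: [2.0, -0.9, 0.7]
gripper_width: 0.143
```

play_rows(motion=[[0,0,0,0,0,0,1],[0,0,0,0,0,0,1],[0,0,0,0,0,0,1],[0,0,0,0,0,0,1],[0,0,0,0,0,0,1]])

```text
clock: 5.3
tool_pos: [0.5509, 0.1259, 0.1027]
ee_rot: [2.408, 2.015, 0.003]
contact_force: [0.4, -1.3, 6.0]
gripper_width: 0.142
```

```bash
python3 - <<'E'
from h import *
np.set_printoptions(precision=4,suppress=True)
o=get_obs();R=Ro.from_rotvec(o["ee_rot"]).as_matrix();print(o["tool_pos"],o["contact_force"],o["gripper_width"]*93)
c=np.array([.510,.1485])
for st in range(6):
    a0=np.radians(-27-60*st);rows=[]
    for i in range(1,6):
        a=a0-np.radians(12*i);d=.045*np.array([np.cos(a)-np.cos(a0),np.sin(a)-np.sin(a0),0]);rows.append([0,0,0,*np.round((R.T@d)[:2],4).tolist(),0,1])
    print(-27-60*st,rows)
s=snapshot("scene");cv2.imwrite("pics/c3.png",cv2.resize(s["image"][105:200,300:425],None,fx=6,fy=6,interpolation=cv2.INTER_CUBIC)[:,:,::-1])
E
```

```text
[0.5509 0.1259 0.1027] [ 0.3992 -1.2685  6.0436] 13.232445141474319
-27 [[0, 0, 0, -0.0087, -0.0036, 0, 1], [0, 0, 0, -0.0164, -0.009, 0, 1], [0, 0, 0, -0.0228, -0.0159, 0, 1], [0, 0, 0, -0.0277, -0.0239, 0, 1], [0, 0, 0, -0.0308, -0.0328, 0, 1]]
-87 [[0, 0, 0, -0.0012, -0.0093, 0, 1], [0, 0, 0, -0.0004, -0.0187, 0, 1], [0, 0, 0, 0.0023, -0.0277, 0, 1], [0, 0, 0, 0.0069, -0.036, 0, 1], [0, 0, 0, 0.013, -0.0431, 0, 1]]
-147 [[0, 0, 0, 0.0075, -0.0057, 0, 1], [0, 0, 0, 0.016, -0.0097, 0, 1], [0, 0, 0, 0.0252, -0.0118, 0, 1], [0, 0, 0, 0.0346, -0.012, 0, 1], [0, 0, 0, 0.0438, -0.0103, 0, 1]]
-207 [[0, 0, 0, 0.0087, 0.0036, 0, 1], [0, 0, 0, 0.0164, 0.009, 0, 1], [0, 0, 0, 0.0228, 0.0159, 0, 1], [0, 0, 0, 0.0277, 0.0239, 0, 1], [0, 0, 0, 0.0308, 0.0328, 0, 1]]
-267 [[0, 0, 0, 0.0012, 0.0093, 0, 1], [0, 0, 0, 0.0004, 0.0187, 0, 1], [0, 0, 0, -0.0023, 0.0277, 0, 1], [0, 0, 0, -0.0069, 0.036, 0, 1], [0, 0, 0, -0.013, 0.0431, 0, 1]]
-327 [[0, 0, 0, -0.0075, 0.0057, 0, 1], [0, 0, 0, -0.016, 0.0097, 0, 1], [0, 0, 0, -0.0252, 0.0118, 0, 1], [0, 0, 0, -0.0346, 0.012, 0, 1], [0, 0, 0, -0.0438, 0.0103, 0, 1]]
```

View pics/c3.png

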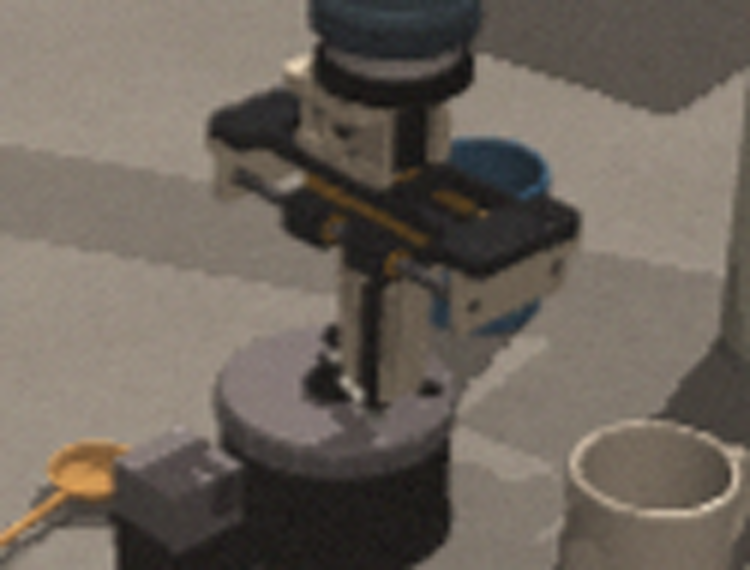

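The fingers hold the knob, with the opening at 13 mm. There is about 6 N upward on the tool, so I'll ease up 3 mm and read again.

play_rows(motion=[[0,0,0,0,0,-0.001,1],[0,0,0,0,0,-0.002,1],[0,0,0,0,0,-0.003,1],[0,0,0,0,0,-0.003,1],[0,0,0,0,0,-0.003,1]])

```text
clock: 5.77
tool_pos: [0.55, 0.1255, 0.1037]
ee_rot: [2.409, 2.015, -0.001]
contact_force: [4.3, -2.4, -5.8]
gripper_width: 0.148
```

play_rows(motion=[[0,0,0,-0.0087,-0.003,0.0005,1],[0,0,0,-0.0164,-0.0082,0.001,1],[0,0,0,-0.0228,-0.0151,0.0015,1],[0,0,0,-0.0277,-0.0231,0.0015,1],[0,0,0,-0.0308,-0.032,0.0015,1]])

```text
clock: 6.18
tool_pos: [0.5132, 0.1011, 0.1032]
ee_rot: [2.41, 2.014, 0.004]
contact_force: [6.7, 2.7, -4.3]
gripper_width: 0.146
```

```bash
cat > f.py <<'E'
from h import *
import sys
np.set_printoptions(precision=4,suppress=True)
o=get_obs();R=Ro.from_rotvec(o["ee_rot"]).as_matrix();p=o["tool_pos"];f=o["contact_force"]
d=p[:2]-[.510,.1485];a=np.arctan2(d[1],d[0]);u=d/np.hypot(*d);t=np.array([u[1],-u[0]])
print("pos",p,"ang",np.degrees(a),"rad",np.hypot(*d)*1e3,"F",f,"radial",f[:2]@u,"cw-tang",f[:2]@t,"tool",R.T@f,"open",o["gripper_width"]*93)
E
python3 f.py
```

```text
pos [0.5132 0.1011 0.1032] ang -86.11344391889882 rad 47.54627005975096 F [ 6.6721  2.729  -4.3478] radial -2.270509243454861 cw-tang -6.8416916218425525 tool [3.8651 6.072  4.3656] open 13.547677829451054
```

play_rows(motion=[[0,0,0,-0.0012,-0.0093,0,1],[0,0,0,-0.0004,-0.0187,0,1],[0,0,0,0.0023,-0.0277,0,1],[0,0,0,0.0069,-0.036,0,1],[0,0,0,0.013,-0.0431,0,1]])

```text
clock: 6.6
tool_pos: [0.473, 0.121, 0.1032]
ee_rot: [2.409, 2.013, 0.002]
contact_force: [8.9, -2.1, -5.5]
gripper_width: 0.146
```

```bash
python3 f.py
```

```text
pos [0.473  0.121  0.1032] ang -143.34955937903072 rad 46.146887910479315 F [ 8.852  -2.1175 -5.4955] radial -5.837928558383707 cw-tang -6.982914754007553 tool [-0.5119  9.0729  5.5194] open 13.580241531754057
```

play_rows(motion=[[0,0,0,0.0075,-0.0054,0.0005,1],[0,0,0,0.016,-0.0091,0.001,1],[0,0,0,0.0252,-0.0109,0.001,1],[0,0,0,0.0346,-0.011,0.001,1],[0,0,0,0.0438,-0.0093,0.001,1]])

```text
clock: 7.02
tool_pos: [0.4691, 0.1652, 0.1025]
ee_rot: [2.409, 2.016, -0.006]
contact_force: [-1.4, -5.6, 4.7]
gripper_width: 0.143
```

```bash
sed -i 's/\[.510,.1485\]/[.5104,.1462]/' f.py; python3 f.py
```

```text
pos [0.4691 0.1652 0.1025] ang 155.31720805994837 rad 45.408525894270305 F [-1.4417 -5.6282  4.6813] radial -1.0403206578200441 cw-tang -5.716008206522889 tool [-5.8098 -0.4386 -4.6608] open 13.31147193313856
```

play_rows(motion=[[0,0,0,0.0087,0.0036,-0.0005,1],[0,0,0,0.0164,0.009,-0.0005,1],[0,0,0,0.0228,0.0159,-0.0005,1],[0,0,0,0.0277,0.0239,-0.0005,1],[0,0,0,0.0308,0.0328,-0.0005,1]])

```text
clock: 7.43
tool_pos: [0.5045, 0.192, 0.1024]
ee_rot: [-2.405, -2.012, 0.009]
contact_force: [-8.1, 3.6, 5.6]
gripper_width: 0.144
```

```bash
python3 f.py
```

```text
pos [0.5045 0.192  0.1024] ang 97.3234117791017 rad 46.164059532077715 F [-8.1154  3.558   5.6332] radial 4.563451333593005 cw-tang -7.5956835902974085 tool [ 2.0675 -8.6631 -5.5613] open 13.407668383116919
```

play_rows(motion=[[0,0,0,0.0012,0.0093,-0.0005,1],[0,0,0,0.0004,0.0187,-0.0005,1],[0,0,0,-0.0023,0.0277,-0.0005,1],[0,0,0,-0.0069,0.036,-0.0005,1],[0,0,0,-0.013,0.0431,-0.0005,1]])

```text
clock: 7.85
tool_pos: [0.5469, 0.1725, 0.1027]
ee_rot: [-2.405, -2.013, 0.001]
contact_force: [-1.8, 7.6, -1.9]
gripper_width: 0.148
```

```bash
python3 f.py
```

```text
pos [0.5469 0.1725 0.1027] ang 35.78976576379178 rad 44.9949757711916 F [-1.8275  7.5502 -1.8979] radial 2.9330459351207376 cw-tang -7.1932762118984 tool [ 7.1042 -3.1222  1.9313] open 13.81017369595146
```

play_rows(motion=[[0,0,0,-0.0075,0.0057,0,1],[0,0,0,-0.016,0.0097,0,1],[0,0,0,-0.0252,0.0118,0,1],[0,0,0,-0.0346,0.012,0,1],[0,0,0,-0.0438,0.0103,0,1]])

```text
clock: 8.27
tool_pos: [0.5519, 0.1264, 0.103]
ee_rot: [-2.409, -2.015, -0.004]
contact_force: [5.9, 4.2, -4.6]
gripper_width: 0.147
```

```bash
python3 f.py
```

```text
pos [0.5519 0.1264 0.103 ] ang -25.506252720607485 rad 45.99229116274625 F [ 5.9072  4.1911 -4.6117] radial 3.5267364106583217 cw-tang -6.326265866183899 tool [5.1583 5.0665 4.6314] open 13.65188802301124
```

One turn is done and the drag is still there, so I'll start the second.

play_rows(motion=[[0,0,0,-0.0087,-0.0036,0,1],[0,0,0,-0.0164,-0.009,0.0005,1],[0,0,0,-0.0228,-0.0159,0.0005,1],[0,0,0,-0.0277,-0.0239,0.0005,1],[0,0,0,-0.0308,-0.0328,0.0005,1]])

```text
clock: 8.68
tool_pos: [0.5153, 0.0994, 0.1032]
ee_rot: [2.407, 2.012, 0.004]
contact_force: [6.8, -4.3, -3.5]
gripper_width: 0.146
```

```bash
python3 f.py
```

```text
pos [0.5153 0.0994 0.1032] ang -84.06607026679876 rad 47.09582784340721 F [ 6.8226 -4.2554 -3.456 ] radial 4.9379182900396215 cw-tang -6.3461340698852595 tool [-2.975   7.4523  3.4947] open 13.531776471092257
```

play_rows(motion=[[0,0,0,-0.0012,-0.0093,0,1],[0,0,0,-0.0004,-0.0187,0,1],[0,0,0,0.0023,-0.0277,0,1],[0,0,0,0.0069,-0.036,0,1],[0,0,0,0.013,-0.0431,0,1]])

```text
clock: 9.1
tool_pos: [0.473, 0.1197, 0.1031]
ee_rot: [2.408, 2.014, -0.002]
contact_force: [1.9, -5.5, 0.0]
gripper_width: 0.148
```

```bash
python3 f.py
```

```text
pos [0.473  0.1197 0.1031] ang -144.67930528644172 rad 45.828299830252014 F [ 1.9071 -5.4621  0.0269] radial 1.6018535905582514 cw-tang -5.559243638563611 tool [-5.0385  2.8435 -0.0103] open 13.745676634334982
```

play_rows(motion=[[0,0,0,0.0075,-0.0057,0,1],[0,0,0,0.016,-0.0097,0,1],[0,0,0,0.0252,-0.0118,0,1],[0,0,0,0.0346,-0.012,0,1],[0,0,0,0.0438,-0.0103,0,1]])

```text
clock: 9.52
tool_pos: [0.469, 0.1651, 0.1028]
ee_rot: [2.409, 2.016, -0.007]
contact_force: [-0.6, -7.0, 2.9]
gripper_width: 0.147
```

```bash
python3 f.py
```

```text
pos [0.469  0.1651 0.1028] ang 155.452949223265 rad 45.469937115785534 F [-0.5935 -6.9843  2.9359] radial -2.3616834956472483 cw-tang -6.599654087298023 tool [-6.9898  0.639  -2.9132] open 13.672595087321321
```

play_rows(motion=[[0,0,0,0.0087,0.0036,0,1],[0,0,0,0.0164,0.009,0,1],[0,0,0,0.0228,0.0159,0,1],[0,0,0,0.0277,0.0239,0,1],[0,0,0,0.0308,0.0328,0,1]])

```text
clock: 9.93
tool_pos: [0.5047, 0.1917, 0.1024]
ee_rot: [-2.405, -2.012, 0.009]
contact_force: [-6.7, 3.2, 6.9]
gripper_width: 0.147
```

```bash
python3 f.py
```

```text
pos [0.5047 0.1917 0.1024] ang 97.09191643763589 rad 45.845061303636214 F [-6.7255  3.1931  6.9126] radial 3.9990507179554133 cw-tang -6.279832935252099 tool [ 1.9511 -7.2377 -6.8571] open 13.635266992676778
```

play_rows(motion=[[0,0,0,0.0012,0.0093,-0.0005,1],[0,0,0,0.0004,0.0187,-0.0005,1],[0,0,0,-0.0023,0.0277,-0.0005,1],[0,0,0,-0.0069,0.036,-0.0005,1],[0,0,0,-0.013,0.0431,-0.0005,1]])

```text
clock: 10.35
tool_pos: [0.5469, 0.1724, 0.1028]
ee_rot: [-2.406, -2.013, 0.002]
contact_force: [-2.0, 6.6, 3.8]
gripper_width: 0.146
```

```bash
python3 f.py
```

```text
pos [0.5469 0.1724 0.1028] ang 35.671786798566 rad 44.9203600599675 F [-2.0271  6.6077  3.7762] radial 2.2064971158785873 cw-tang -6.550013290064661 tool [ 6.1559 -3.1781 -3.7465] open 13.572667425238727
```

play_rows(motion=[[0,0,0,-0.0075,0.0057,0,1],[0,0,0,-0.016,0.0097,0,1],[0,0,0,-0.0252,0.0118,0,1],[0,0,0,-0.0346,0.012,0,1],[0,0,0,-0.0438,0.0103,0,1]])

```text
clock: 10.77
tool_pos: [0.5505, 0.1246, 0.1029]
ee_rot: [-2.409, -2.014, 0.002]
contact_force: [-3.6, 1.5, 0.6]
gripper_width: 0.145
```

```bash
python3 f.py
```

```text
pos [0.5505 0.1246 0.1029] ang -28.27962545680744 rad 45.58299750990731 F [-3.5749  1.4881  0.6376] radial -3.85318969170113 cw-tang 0.3832204893587259 tool [ 0.8309 -3.783  -0.6316] open 13.460079692393514
```

The drag has gone: tangential force is about 0.4 N, down from 6.5 N. To confirm, I'll move 8° more and hold, which stays well inside the third of a turn.

play_rows(motion=[[0,0,0,-0.003,-0.001,0,1],[0,0,0,-0.006,-0.0022,0,1],[0,0,0,-0.006,-0.0022,0,1],[0,0,0,-0.006,-0.0022,0,1],[0,0,0,-0.006,-0.0022,0,1]])

```text
clock: 11.18
tool_pos: [0.548, 0.1205, 0.103]
ee_rot: [-2.409, -2.016, 0.001]
contact_force: [-2.5, 0.2, -1.9]
gripper_width: 0.143
```

```bash
python3 f.py
```

```text
pos [0.548  0.1205 0.103 ] ang -34.36054038698238 rad 45.55580710753863 F [-2.4543  0.1957 -1.8799] radial -2.1364599108867264 cw-tang 1.2236059914118418 tool [-0.2401 -2.4493  1.8812] open 13.315540792564677
```

The drop is confirmed. I'll release, rise, and go above the cover grip.

play_rows(motion=[[0,0,0,0,0,0,0.3],[0,0,0,0,0,0,0.3],[0,0,0,0,0,0,0.3],[0,0,0,0,0,-0.005,0.3],[0,0,0,0,0,-0.02,0.3]])

```text
clock: 11.6
tool_pos: [0.5471, 0.1202, 0.1218]
ee_rot: [-2.408, -2.014, 0.005]
contact_force: [-0.4, 0.6, 0.7]
gripper_width: 0.349
```

play_rows(motion=[[0,0,0,0,0,-0.015,0.3],[0,0,0,0,0,-0.03,0.3],[0,0,0,-0.02,-0.01,-0.03,-0.7],[0,0,0,-0.05,-0.03,-0.03,-0.7],[0,0,0,-0.0748,-0.0418,-0.03,-0.7]])

```text
clock: 12.02
tool_pos: [0.4929, 0.0535, 0.1537]
ee_rot: [2.407, 2.017, 0.0]
contact_force: [0.3, -0.2, -0.7]
gripper_width: 0.516
```

play_rows(motion=[[0,0,0,0,0,0,-0.7],[0,0,0,0,0,0,-0.7],[0,0,0,0,0,0,-0.7],[0,0,0,0,0,0,-0.7],[0,0,0,0,0,0,-0.7]])

```text
clock: 12.43
tool_pos: [0.4947, 0.0546, 0.1532]
ee_rot: [2.409, 2.017, 0.001]
contact_force: [0.4, 0.6, 0.6]
gripper_width: 0.841
```

```bash
python3 - <<'E'
from h import *
np.set_printoptions(precision=4,suppress=True)
o=get_obs();print(o["tool_pos"],o["ee_rot"],o["contact_force"],o["gripper_width"]*93)
s=snapshot("scene")
P=cloud(s,np.ones((400,640),bool))
k=P[(P[:,2]>.105)&(P[:,2]<.124)&(np.hypot(P[:,0]-.5104,P[:,1]-.1462)<.055)];print("knob?",len(k),k.mean(0) if len(k) else "")
def pr(X): return cv2.projectPoints(np.array([X],float),cv2.Rodrigues(np.array(s["R"]))[0],np.array(s["t"],float),K(s),np.array(s["D"],float))[0][0,0]
y=np.radians(-10.3);A=np.array([.5104,.1462]);Rt=np.array([[np.cos(y),-np.sin(y)],[np.sin(y),np.cos(y)]])
big=cv2.resize(s["image"][105:205,290:415],None,fx=6,fy=6,interpolation=cv2.INTER_CUBIC)
for X in [(-23,-84),(23,-84),(23,-130),(-23,-130)]:
    q=pr([*(A+Rt@np.array(X)*1e-3),.08]);cv2.drawMarker(big,(int((q[0]-290+.5)*6),int((q[1]-105+.5)*6)),(255,0,0),0,12,1)
q=pr(o["tool_pos"]);cv2.drawMarker(big,(int((q[0]-290+.5)*6),int((q[1]-105+.5)*6)),(0,255,0),0,12,1)
cv2.imwrite("pics/c4.png",big[:,:,::-1])
E
```

```text
[0.4947 0.0546 0.1532] [2.4086 2.0167 0.0007] [0.3814 0.5647 0.6149] 78.20058651885904
knob? 23 [0.55   0.1164 0.1141]
```

View pics/c4.png

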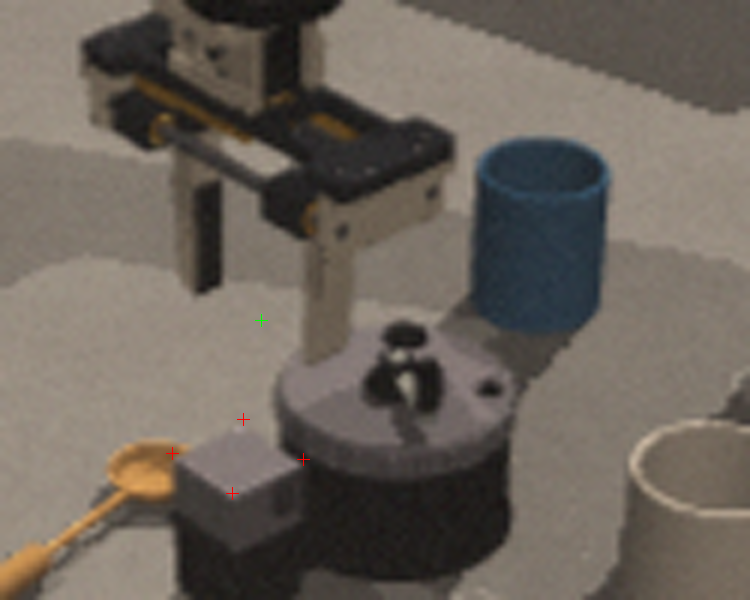

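The finger midpoint and the projected cover corners both sit about 1 px above the picture, which is the same camera bias, so the estimate holds. I'll descend and pinch the cover.

play_rows(motion=[[0,0,0,0,-0.001,0.02,-0.7],[0,0,0,0,-0.001,0.042,-0.7],[0,0,0,0,-0.001,0.064,-0.7],[0,0,0,0,-0.001,0.086,-0.7],[0,0,0,0,-0.001,0.102,-0.7]], force=6)

```text
clock: 12.9
tool_pos: [0.4925, 0.0548, 0.0493]
ee_rot: [-2.408, -2.016, 0.002]
contact_force: [-0.5, 0.4, 0.4]
gripper_width: 0.853
```

play_rows(motion=[[0,0,0,0,0,0,0.3],[0,0,0,0,0,0,0.3],[0,0,0,0,0,0,0.3],[0,0,0,0,0,0,0.3],[0,0,0,0,0,0,0.3]])

```text
clock: 13.32
tool_pos: [0.494, 0.0542, 0.0523]
ee_rot: [2.408, 2.015, 0.003]
contact_force: [-0.1, 0.3, -0.1]
gripper_width: 0.541
```

```bash
python3 - <<'E'
from h import *
np.set_printoptions(precision=4,suppress=True)
o=get_obs();R=Ro.from_rotvec(o["ee_rot"]).as_matrix();print(o["tool_pos"],R.T@o["contact_force"],o["gripper_width"]*93)
g=np.array([-36.5,24]);  # (outward, up) from hinge
rows=[]
for k in range(21):
    a=1.9*k/20;c,s=np.cos(a),np.sin(a)  # rises and swings outward
    q=np.array([g[0]*c+g[1]*s,-g[0]*s+g[1]*c])-g
    if k: rows.append([0,0,0,round(-q[0]/1000-base[0],4),0,round(-q[1]/1000-base[1],4),.3])
    else: base=(0,0)
    if k%5==0:
        print(rows);rows=[];base=(-q[0]/1000,-q[1]/1000)
E
```

```text
[0.494  0.0542 0.0523] [ 0.3148 -0.135   0.0871] 50.30412397627504
[]
[[0, 0, 0, np.float64(-0.0024), 0, np.float64(-0.0034), 0.3], [0, 0, 0, np.float64(-0.0052), 0, np.float64(-0.0065), 0.3], [0, 0, 0, np.float64(-0.0082), 0, np.float64(-0.0093), 0.3], [0, 0, 0, np.float64(-0.0115), 0, np.float64(-0.0118), 0.3], [0, 0, 0, np.float64(-0.015), 0, np.float64(-0.014), 0.3]]
[[0, 0, 0, np.float64(-0.0037), 0, np.float64(-0.0019), 0.3], [0, 0, 0, np.float64(-0.0076), 0, np.float64(-0.0034), 0.3], [0, 0, 0, np.float64(-0.0116), 0, np.float64(-0.0045), 0.3], [0, 0, 0, np.float64(-0.0156), 0, np.float64(-0.0053), 0.3], [0, 0, 0, np.float64(-0.0198), 0, np.float64(-0.0056), 0.3]]
[[0, 0, 0, np.float64(-0.0041), 0, np.float64(0.0), 0.3], [0, 0, 0, np.float64(-0.0083), 0, np.float64(0.0005), 0.3], [0, 0, 0, np.float64(-0.0123), 0, np.float64(0.0013), 0.3], [0, 0, 0, np.float64(-0.0163), 0, np.float64(0.0025), 0.3], [0, 0, 0, np.float64(-0.0202), 0, np.float64(0.0041), 0.3]]
[[0, 0, 0, np.float64(-0.0037), 0, np.float64(0.0019), 0.3], [0, 0, 0, np.float64(-0.0071), 0, np.float64(0.0042), 0.3], [0, 0, 0, np.float64(-0.0104), 0, np.float64(0.0068), 0.3], [0, 0, 0, np.float64(-0.0134), 0, np.float64(0.0097), 0.3], [0, 0, 0, np.float64(-0.0161), 0, np.float64(0.0128), 0.3]]
```

play_rows(motion=[[0,0,0,0,0,0,0.5],[0,0,0,0,0,0,0.5],[0,0,0,0,0,0,0.5],[0,0,0,0,0,0,0.5],[0,0,0,0,0,0,0.5]], force=8)

```text
clock: 13.73
tool_pos: [0.4947, 0.0541, 0.0522]
ee_rot: [2.408, 2.014, 0.004]
contact_force: [4.5, 0.7, 6.0]
gripper_width: 0.493
```

play_rows(motion=[[0,0,0,-0.0024,0,-0.0034,0.5],[0,0,0,-0.0052,0,-0.0065,0.5],[0,0,0,-0.0082,0,-0.0093,0.5],[0,0,0,-0.0115,0,-0.0118,0.5],[0,0,0,-0.015,0,-0.014,0.5]])

```text
clock: 14.15
tool_pos: [0.492, 0.0394, 0.0657]
ee_rot: [2.408, 2.014, 0.005]
contact_force: [5.8, 1.8, -0.5]
gripper_width: 0.492
```

```bash
python3 - <<'E'
from h import *
np.set_printoptions(precision=4,suppress=True)
o=get_obs();R=Ro.from_rotvec(o["ee_rot"]).as_matrix();print(o["tool_pos"],R.T@o["contact_force"],o["moment"],o["gripper_width"]*93)
s=snapshot("scene")
cv2.imwrite("pics/c5.png",cv2.resize(s["image"][105:205,290:415],None,fx=6,fy=6,interpolation=cv2.INTER_CUBIC)[:,:,::-1])
E
```

```text
[0.492  0.0394 0.0657] [2.7983 5.4103 0.4734] [ 0.3819 -1.1526  0.05  ] 45.744120892955074
```

View pics/c5.png

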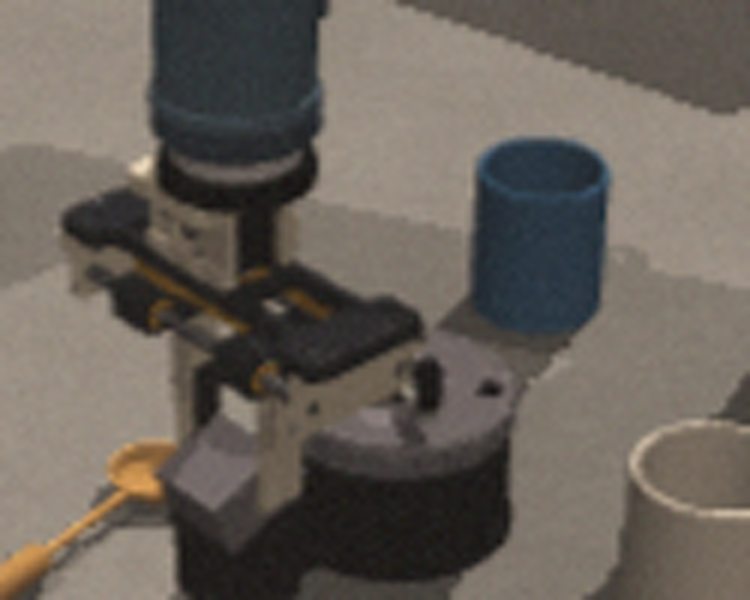

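The cover is tilting open in the grip at crop (215,480), with the pads pivoting on its sides. I'll continue along the arc.

play_rows(motion=[[0,0,0,-0.0037,0.0005,-0.0019,0.5],[0,0,0,-0.0076,0.001,-0.0034,0.5],[0,0,0,-0.0116,0.001,-0.0045,0.5],[0,0,0,-0.0156,0.001,-0.0053,0.5],[0,0,0,-0.0198,0.001,-0.0056,0.5]])

```text
clock: 14.62
tool_pos: [0.4887, 0.0199, 0.0712]
ee_rot: [2.409, 2.015, 0.003]
contact_force: [5.3, 2.5, 1.5]
gripper_width: 0.494
```

play_rows(motion=[[0,0,0,-0.0041,0,0,0.5],[0,0,0,-0.0083,0,0.0005,0.5],[0,0,0,-0.0123,0,0.0013,0.5],[0,0,0,-0.0163,0,0.0025,0.5],[0,0,0,-0.0202,0,0.0041,0.5]])

```text
clock: 15.03
tool_pos: [0.4851, -0.0006, 0.0671]
ee_rot: [2.409, 2.015, 0.002]
contact_force: [6.2, 0.7, 3.4]
gripper_width: 0.492
```

play_rows(motion=[[0,0,0,-0.0037,0,0.0019,0.5],[0,0,0,-0.0071,0,0.0042,0.5],[0,0,0,-0.0104,0,0.0068,0.5],[0,0,0,-0.0134,0,0.0097,0.5],[0,0,0,-0.0161,0,0.0128,0.5]])

```text
clock: 15.45
tool_pos: [0.4823, -0.0169, 0.0542]
ee_rot: [2.408, 2.014, 0.002]
contact_force: [5.3, 0.1, 3.8]
gripper_width: 0.494
```

```bash
python3 - <<'E'
from h import *
np.set_printoptions(precision=4,suppress=True)
o=get_obs();R=Ro.from_rotvec(o["ee_rot"]).as_matrix();print(o["tool_pos"],R.T@o["contact_force"],o["moment"],o["gripper_width"]*93)
s=snapshot("scene")
cv2.imwrite("pics/c6.png",cv2.resize(s["image"][105:205,290:415],None,fx=6,fy=6,interpolation=cv2.INTER_CUBIC)[:,:,::-1])
E
```

```text
[ 0.4823 -0.0169  0.0542] [ 1.014   5.2309 -3.748 ] [ 0.0783 -0.9104  0.0375] 45.934141468914945
```

View pics/c6.png

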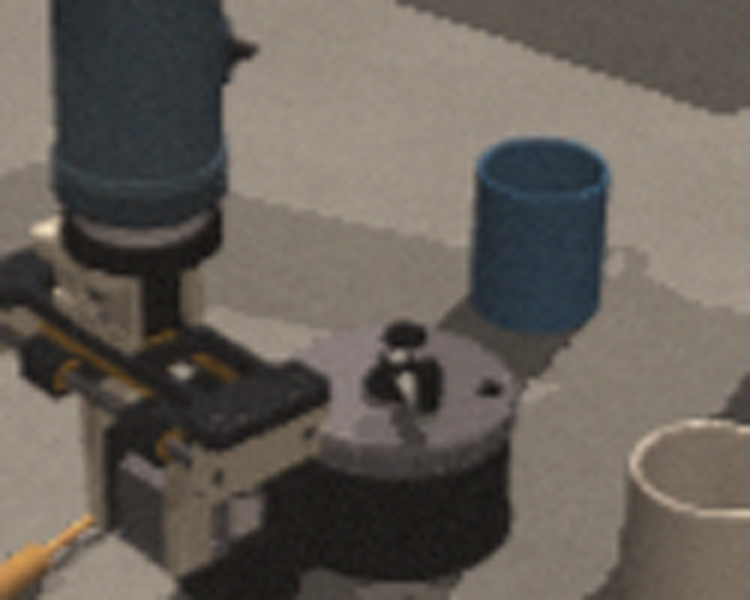

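The cover is fully over and the cartridge's top shows at crop (240,515). I'll release, rise, move above the cartridge and check.

play_rows(motion=[[0,0,0,0,0,0,-0.6],[0,0,0,0,0,0,-0.6],[0,0,0,0,0,0,-0.6],[0,0,0,0,0,0,-0.6],[0,0,0,0,0,0,-0.6]])

```text
clock: 15.92
tool_pos: [0.4804, -0.0157, 0.0534]
ee_rot: [-2.408, -2.015, 0.002]
contact_force: [-0.7, -0.0, 0.3]
gripper_width: 0.782
```

play_rows(motion=[[0,0,0,0,0,-0.02,-0.6],[0,0,0,0,0,-0.045,-0.6],[0,0,0,0,0,-0.07,-0.6],[0,0,0,0,0,-0.095,-0.6],[0,0,0,0,0,-0.11,-0.6]])

```text
clock: 16.33
tool_pos: [0.4819, -0.016, 0.1662]
ee_rot: [2.408, 2.015, 0.002]
contact_force: [1.1, 0.2, 0.4]
gripper_width: 0.803
```

play_rows(motion=[[0,0,0,0.015,0,0,0],[0,0,0,0.03,0.001,0,0],[0,0,0,0.045,0.001,0,0],[0,0,0,0.059,0.0011,0,0],[0,0,0,0.059,0.0011,0,0]])

```text
clock: 16.75
tool_pos: [0.4926, 0.0438, 0.1637]
ee_rot: [-2.407, -2.017, -0.0]
contact_force: [-0.2, -0.1, 0.9]
gripper_width: 0.518
```

```bash
python3 - <<'E'
from h import *
np.set_printoptions(precision=4,suppress=True)
o=get_obs();R=Ro.from_rotvec(o["ee_rot"]).as_matrix();print(o["tool_pos"],R.T@o["contact_force"],o["gripper_width"]*93)
s=snapshot("scene")
for r in tip_of("scene","cartridge_mid")[:2]+look_for("scene","cartridge_mid")[:2]: print(r,atz(s,r["pixel"],.0465),dep(s,r["pixel"]))
def pr(X): return cv2.projectPoints(np.array([X],float),cv2.Rodrigues(np.array(s["R"]))[0],np.array(s["t"],float),K(s),np.array(s["D"],float))[0][0,0]
big=cv2.resize(s["image"][130:220,280:400],None,fx=6,fy=6,interpolation=cv2.INTER_CUBIC)
for X,c in(([.4925,.041,.074],(255,0,0)),(o["tool_pos"],(0,255,0))):
    q=pr(X);cv2.drawMarker(big,(int((q[0]-280+.5)*6),int((q[1]-130+.5)*6)),c,0,12,1)
cv2.imwrite("pics/c7.png",big[:,:,::-1])
E
```

```text
[0.4926 0.0438 0.1637] [-0.149  -0.1546 -0.9481] 48.190898890255966
{'pixel': [328.6, 188.2], 'score': 0.39} [0.4847 0.0461 0.0465] [0.5002 0.0275 0.0635]
```

View pics/c7.png

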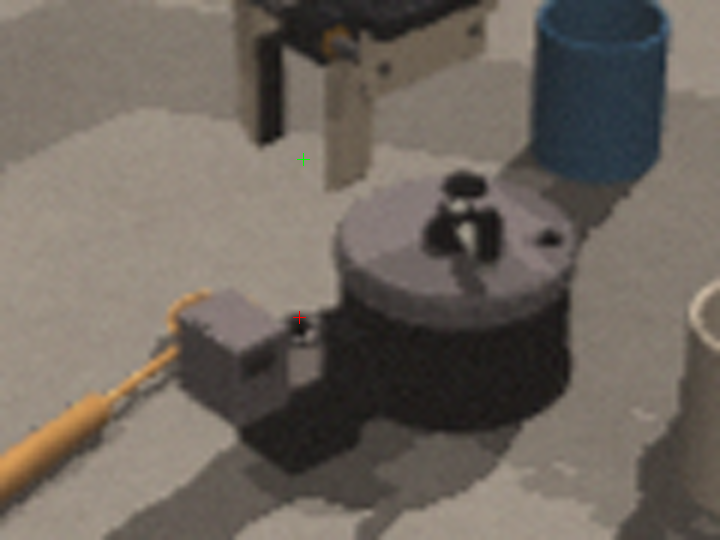

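The cartridge stub at crop (300,322) sits under the predicted marker, allowing for the 1 px bias. The cover is open, so I'll descend and grip.

play_rows(motion=[[0,0,0,-0.0025,0,0.025,0],[0,0,0,-0.0025,0,0.05,0],[0,0,0,-0.0025,0,0.075,0],[0,0,0,-0.0025,0,0.1,0],[0,0,0,-0.0025,0,0.113,0]], force=12)

```text
clock: 17.32
tool_pos: [0.4905, 0.0387, 0.0482]
ee_rot: [-2.409, -2.013, 0.004]
contact_force: [-0.0, 0.1, -0.3]
gripper_width: 0.499
```

play_rows(motion=[[0,0,0,0,0,0,1],[0,0,0,0,0,0,1],[0,0,0,0,0,0,1],[0,0,0,0,0,0,1],[0,0,0,0,0,0,1]])

```text
clock: 17.73
tool_pos: [0.4933, 0.0391, 0.052]
ee_rot: [2.408, 2.014, 0.002]
contact_force: [-0.8, -0.8, 2.0]
gripper_width: 0.265
```

play_rows(motion=[[0,0,0,0,0,0,1],[0,0,0,0,0,0,1],[0,0,0,0,0,0,1],[0,0,0,0,0,0,1],[0,0,0,0,0,0,1]])

```text
clock: 18.15
tool_pos: [0.4933, 0.0392, 0.052]
ee_rot: [2.408, 2.015, 0.002]
contact_force: [-1.4, -1.1, 7.0]
gripper_width: 0.265
```

Cartridge gripped, width 24.6 mm. I'll lift and carry it to the tin.

play_rows(motion=[[0,0,0,0,0,-0.01,1],[0,0,0,0,0,-0.03,1],[0,0,0,0,0,-0.06,1],[0,0,0,0,0,-0.09,1],[0,0,0,0,0,-0.12,1]])

```text
clock: 18.57
tool_pos: [0.4919, 0.0396, 0.1726]
ee_rot: [-2.409, -2.016, 0.0]
contact_force: [0.9, 0.7, -0.3]
gripper_width: 0.265
```

play_rows(motion=[[0,0,0,-0.015,0.0025,0,1],[0,0,0,-0.04,0.007,0,1],[0,0,0,-0.07,0.0125,0,1],[0,0,0,-0.1,0.018,0,1],[0,0,0,-0.13,0.0236,0,1]])

```text
clock: 18.98
tool_pos: [0.4925, -0.0936, 0.1717]
ee_rot: [2.408, 2.017, 0.001]
contact_force: [1.1, 0.4, -0.1]
gripper_width: 0.267
```

play_rows(motion=[[0,0,0,-0.03,0.0055,0,1],[0,0,0,-0.06,0.011,0,1],[0,0,0,-0.09,0.0165,0,1],[0,0,0,-0.115,0.021,0,1],[0,0,0,-0.1295,0.0236,0,1]])

```text
clock: 19.4
tool_pos: [0.4929, -0.227, 0.1714]
ee_rot: [2.411, 2.013, -0.0]
contact_force: [0.4, 0.8, 0.5]
gripper_width: 0.263
```

play_rows(motion=[[0,0,0,0,0,0.02,1],[0,0,0,0,0,0.045,1],[0,0,0,0,0,0.07,1],[0,0,0,0,0,0.09,1],[0,0,0,0,0,0.09,1]])

```text
clock: 19.82
tool_pos: [0.4905, -0.222, 0.0773]
ee_rot: [-2.404, -2.011, 0.003]
contact_force: [-1.1, 1.2, -0.4]
gripper_width: 0.263
```

```bash
python3 - <<'E'
from h import *
np.set_printoptions(precision=4,suppress=True)
o=get_obs();print(o["tool_pos"],o["contact_force"],o["gripper_width"]*93)
s=snapshot("scene")
def pr(X): return cv2.projectPoints(np.array([X],float),cv2.Rodrigues(np.array(s["R"]))[0],np.array(s["t"],float),K(s),np.array(s["D"],float))[0][0,0]
q0=pr([.494,-.2245,.03]);print(q0);u,v=int(q0[0])-60,int(q0[1])-55
big=cv2.resize(s["image"][v:v+90,u:u+120],None,fx=6,fy=6,interpolation=cv2.INTER_CUBIC)
for X,c in(([.494,-.2245,.003],(255,0,0)),(o["tool_pos"],(0,255,0))):
    q=pr(X);cv2.drawMarker(big,(int((q[0]-u+.5)*6),int((q[1]-v+.5)*6)),c,0,12,1)
cv2.imwrite("pics/c8.png",big[:,:,::-1])
E
```

```text
[ 0.4905 -0.222   0.0773] [-1.1065  1.2183 -0.3666] 24.43412395581969
[267.1451 238.963 ]
```

View pics/c8.png

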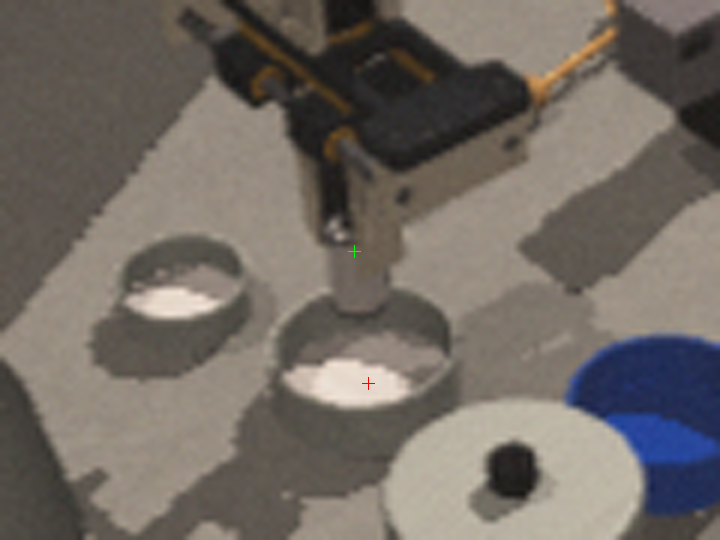

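The cartridge is held at crop (360,280), over the larger steel tin. I'll lower it, check, then release.

play_rows(motion=[[0,0,0,0,0.001,0.012,1],[0,0,0,0,0.001,0.024,1],[0,0,0,0,0.001,0.036,1],[0,0,0,0,0.001,0.047,1],[0,0,0,0,0.001,0.047,1]])

```text
clock: 20.28
tool_pos: [0.4937, -0.2239, 0.0333]
ee_rot: [-2.408, -2.015, 0.0]
contact_force: [-1.0, 1.1, 0.3]
gripper_width: 0.265
```

play_rows(motion=[[0,0,0,0,0,0.001,1],[0,0,0,0,0,0.002,1],[0,0,0,0,0,0.003,1],[0,0,0,0,0,0.003,1],[0,0,0,0,0,0.003,1]])

```text
clock: 20.7
tool_pos: [0.4943, -0.2247, 0.0313]
ee_rot: [2.409, 2.015, 0.0]
contact_force: [-0.1, -0.2, -0.1]
gripper_width: 0.266
```

play_rows(motion=[[0,0,0,0,0,0,0.2],[0,0,0,0,0,0,0.2],[0,0,0,0,0,0,0.2],[0,0,0,0,0,0,0.2],[0,0,0,0,0,0,0.2]])

```text
clock: 21.12
tool_pos: [0.4941, -0.2245, 0.0309]
ee_rot: [-2.41, -2.016, 0.0]
contact_force: [-0.1, 0.1, 0.0]
gripper_width: 0.397
```

play_rows(motion=[[0,0,0,0,0,-0.01,0.2],[0,0,0,0,0,-0.03,0.2],[0,0,0,0,0,-0.06,0.2],[0,0,0,0,0,-0.09,0.2],[0,0,0,0,0,-0.13,0.2]])

```text
clock: 21.53
tool_pos: [0.4928, -0.2236, 0.1612]
ee_rot: [-2.407, -2.013, 0.001]
contact_force: [0.2, -1.0, -0.4]
gripper_width: 0.397
```

play_rows(motion=[[0,0,0,0,-0.03,-0.02,0.2],[0,0,0,0,-0.06,-0.04,0.2],[0,0,0,0,-0.09,-0.04,0.2],[0,0,0,0,-0.12,-0.04,0.2],[0,0,0,0,-0.12,-0.04,0.2]])

```text
clock: 21.95
tool_pos: [0.3717, -0.2014, 0.2016]
ee_rot: [-2.409, -2.014, 0.002]
contact_force: [-0.2, 1.6, -0.1]
gripper_width: 0.399
```

```bash
python3 - <<'E'
from h import *
o=get_obs();print(o["tool_pos"],o["contact_force"],o["gripper_width"]*93)
s=snapshot("scene")
big=cv2.resize(s["image"][145:295,210:410],None,fx=4,fy=4,interpolation=cv2.INTER_CUBIC)
cv2.imwrite("pics/c9.png",big[:,:,::-1])
E
```

```text
[ 0.37174639 -0.20137267  0.20160566] [-0.19720957  1.6403322  -0.13350433] 37.06454220531613
```

View pics/c9.png

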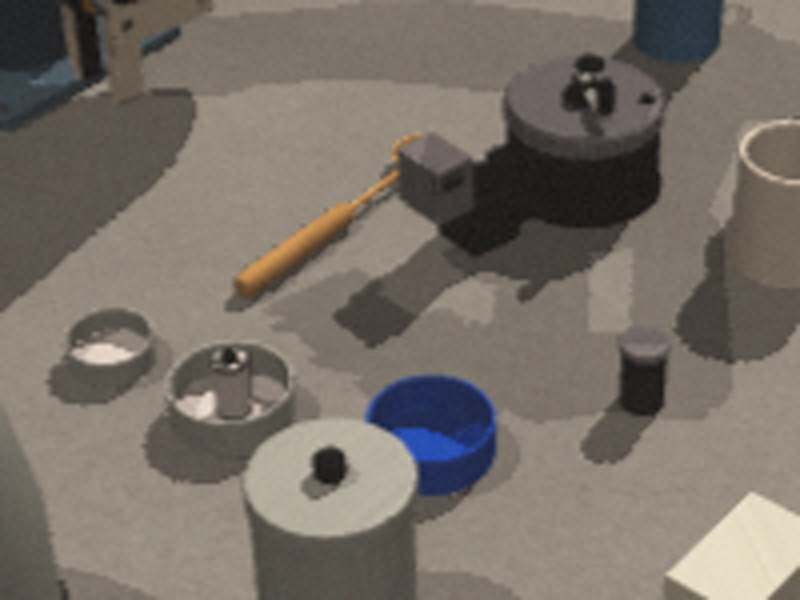

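The cartridge stands in the larger steel tin at crop (232,385). The cover is wide open at (435,178), the crank has not moved since I let go of it, and everything else is where it was. I'll hand the job in.

```bash
python3 -c "
from plant import *
print(sign_off())"
```

```text
the job is handed in; nothing more can be done
None
```

The job is done and handed in at about 22 s of the 72 s allowed; `sign_off()` gave no verdict.

- **Crank:** I turned it clockwise in 60° steps with an 8 N grip. The drag along the knob's path read 5.5–7.6 N at the end of each step, then fell to about 0 N after two turns. I moved about 8° more to confirm, so I stopped at most about 70° past the drop, inside the third of a turn.
- **Cover:** Only after that did I swing it open, to about 1.9 rad by the path I commanded. The later pictures show it standing wide open, but I did not measure the angle itself.
- **Cartridge:** It stands upright in the larger steel tin, and the gripper is clear of everything. In the last picture the other things in that view (part of the worktop) look unmoved; I did not measure their positions again.

**Checks that disagreed:** The scene and top cameras differed by 3–8 mm. I settled the crank axis from the circle the knob followed. The drag readings ran slightly above the stated 4–6 N. There were also brief vertical and sideways forces of up to about 7 N on the tool while holding the crank and cover, well under the limits.

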